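Load the charging cabinet and hang its lift-off door

ROBOT

A 6-joint arm with a two-finger parallel gripper is mounted at the origin on a cart in front of the work surface, level with it; the furniture and walls round the work are solid. World frame = base frame: x ahead of the robot, y to its left, z up, the work surface at z = 0. Lengths are in m, angles in rad, forces in N, time in s.
With the tool pointing down it reaches from about 0.325 to 0.9 m from the base axis. Payload 6.1 kg.
Tool frame: the origin (TCP) lies at the very end of the fingers, on their centre line; the grasp point (between the pads) lies 19 mm behind it (r.grip_depth is the distance from the TCP to the grasp point, in m); z points along the fingers, y is the line along which they close (so a half turn about z gives the same grasp; the last joint's range is limited). The gripper opens to 85 mm and grips with 20 to 120 N. Pads are 22 mm wide; open, the fingers measure 114 mm over their backs; the gripper's body (76 mm by 85 mm) begins 54 mm behind the grasp point. The pads swing forward as they close: fully open they stand 13 mm farther back than shut.
Start: joints at [1.065, 0.22, 1.526, -0, 1.395, -0.126], TCP at [0.232, 0.58, 0.231] pointing down, gripper open.
Joint ranges: [-2.98, 2.98], [-0.91, 2.08], [0.09, 2.57], [-1.24, 4.39], [0.2, 2.65], [-2.68, 2.68]. Speed limits (rad/s): [2.57, 2.57, 3.01, 3.14, 3.14, 3.14].

INTERFACE

Orientations are given as a 3x3 rotation matrix whose columns are the frame's x, y, z axes.
In Python, from rig import r, fingers, solve_ik, telemetry, eyes, hand_in gives the robot as it stands. Calls block until the motion is done:
- r.move_pose(position, orientation): joint-space move of the TCP to a pose.
- r.move_straight(position, frame=None, v=0.15, until_force=None): straight line of the TCP; frame=None keeps the orientation; v is the mean speed in m/s. With until_force (N) it stops when the force on the tool has changed by that much, and returns True; else False.
- r.goto_joints(angles): joint-space move.
- fingers.grip(opening, newtons=None): opening from 0.0 (shut) to 1.0 (fully open); newtons is the grip in N (None keeps the last); returns when the fingers have stopped.
- r.hold(seconds).
- solve_ik(position, orientation): joint angles nearest the present ones, or None.
- telemetry.state(): the state.
- eyes.capture(name): name is "scene" or "top" or "wrist"; returns a dict with "img" (420x560x3 uint8, red, green, blue), "range_z" (420x560 float32, m along the optical axis (not along the pixel's ray), 0 where there is no reading), "camera_matrix" (3x3 intrinsics, pixels), "view" (4x4, takes a point from world to camera coordinates). Camera axes: x right, y up, looking along -z (the intrinsics and any distortion apply to the point x, -y, -z); pixel columns grow to the right and rows downward; lengths in m; the calibration is good to about 2 mm. The wrist camera is an equidistant fisheye: a pixel r from the principal point sees the ray r / f radians off the axis. A picture is of the moment at which its call begins.
A pose or a line that the arm cannot do raises r.MotionError and nothing moves.
- hand_in(): hands the job in; it is judged then, once.
The state is a dict: "time_s": time; "q": joint angles; "joint_vel": joint speeds; "tau": joint torques, N m; "tool_pos": TCP position; "tcp_rot": TCP orientation; "contact_force": force on the tool from outside, world axes, zero at the start; "wrist_torque": the same for the moment, N m; "opening": opening from 0.0 (shut) to 1.0 (fully open); "finger_force": force on a finger pad.
Only numpy, scipy, OpenCV 4.12 (cv2) and the standard library are available. Lean on these libraries where they do the work, as an engineer would, in place of code of your own. Each camera call takes 0.05 s, during which the arm holds its last target. There are 200 camera calls.

TASK

Put the charging cabinet back in order: slide every power pack on the desk lengthwise into a bay of its own, all the way in so that nothing sticks out of the front. Then take the lift-off door from its wooden stand, lower it so that both hinge sockets drop fully onto the cabinet's two upright pintles, swing it shut and let go. Leave the tin, the dropper bottle and the wooden cap where they are.

Things in the scene. Friction and masses are not known exactly. Their poses are not given: they have to be found in the camera images.
- cabinet: Low grey charging cabinet, fixed, 130 deep x 149 wide x 58 high. Origin: centre of its underside; z up; x points from the open front (plane x = -65) to the back, y to its left seen from the front. Four empty bays open at the front: two columns, two levels. Walls 5 thick, shelf between levels 6, roof 8; shelf and roof start 12 behind the front plane. Two steel brackets at the left front edge carry the pintles.
- bay_1 (a point): Centre of the mouth of the lower right bay, in the front plane: a slot 67 wide, 18 high and 127 deep. Cabinet frame: x -65, y -36, z 17; bay floor at z = 8. Axes as the cabinet's; slide in along +x.
- bay_2 (a point): Centre of the mouth of the lower left bay, in the front plane: a slot 67 wide, 18 high and 127 deep. Cabinet frame: x -65, y 36, z 17; bay floor at z = 8. Axes as the cabinet's; slide in along +x.
- bay_3 (a point): Centre of the mouth of the upper right bay, in the front plane: a slot 67 wide, 18 high and 127 deep. Cabinet frame: x -65, y -36, z 41; bay floor at z = 32. Axes as the cabinet's; slide in along +x.
- bay_4 (a point): Centre of the mouth of the upper left bay, in the front plane: a slot 67 wide, 18 high and 127 deep. Cabinet frame: x -65, y 36, z 41; bay floor at z = 32. Axes as the cabinet's; slide in along +x.
- pintle_low (a point): Foot of the lower upright pintle, on its bracket's top face (cabinet frame: x -72, y +86, z +8). Steel pin 6 in diameter, standing 11 high, its last 3 tapered to 2.4. Axes as the cabinet's.
- pintle_high (a point): Foot of the upper upright pintle, straight above the lower one (cabinet frame: x -72, y +86, z +48), the same pin. Its bracket, 13 wide and 4 thick, reaches from 7 in front of the pin back to the cabinet side; its underside is at z = 44.
- stand: Wooden parking stand, fixed, 46 x 96 x 32 high, in whose groove (10 wide, 22 deep, along the stand's y) the door stands upright, with a little play, at the start. Origin: centre of the underside.
- door_center (a point): Centre of the leaf of the loose lift-off door (200 g), a grey plate 8 thick (x) x 150 wide (y) x 60 high (z); grasp it by its top edge, 30 above this point. Axes: z up, y from the free edge to the hinge edge, x from the outer face to the inner face. On the outer face a black knob, 14 in diameter, reaches 20 out from the mid-plane, 63 towards the free edge and 3 up from this point.
- door: The same door; origin on its hinge axis at the height of the leaf's lower edge (y = +87, z = -30 from door_center), same axes. Hung, the lower edge is at cabinet height 6. Shut, its axes are parallel to the cabinet's, the inner face 3 in front of the cabinet. It opens by turning clockwise seen from above (at 90 degrees its y axis is the cabinet's x). No spring or stop: it stays where it is left.
- socket_low (a point): Centre of the bottom mouth of the door's lower hinge socket: a steel tube 17 outside, 9 inside, 12 high, open at both ends. At y = +87, z = -28 from door_center. Fully hung, it sits on pintle_low's foot. Axes as the door's.
- socket_high (a point): Bottom mouth of the upper hinge socket, the same tube, at y = +87, z = +12 from door_center. Fully hung, it sits on pintle_high's foot. To bring the sockets over the pintles the door must be carried in 12 to 23 above its hung height, since the lower socket has to pass under the upper bracket.
- pack_1_center (a point): Centre of a flat black power pack, 62 wide (x) x 125 long (y) x 14 thick (z), 210 g, lying flat on the desk. Two to four of the four packs are there. Any pack fits any bay, either end first and either side up.
- pack_2_center (a point): Centre of a flat black power pack, 62 wide (x) x 125 long (y) x 14 thick (z), 210 g, lying flat on the desk. Two to four of the four packs are there. Any pack fits any bay, either end first and either side up.
- pack_3_center (a point): Centre of a flat black power pack, 62 wide (x) x 125 long (y) x 14 thick (z), 210 g, lying flat on the desk. Two to four of the four packs are there. Any pack fits any bay, either end first and either side up.
- pack_4_center (a point): Centre of a flat black power pack, 62 wide (x) x 125 long (y) x 14 thick (z), 210 g, lying flat on the desk. Two to four of the four packs are there. Any pack fits any bay, either end first and either side up.
- tin: Bystander: brown rectangular tin 53 x 82 x 124 high, origin at the centre of its underside.
- dropper: Bystander: small dark dropper bottle, 36 in diameter, 77 high, origin at the centre of its underside.
- knob: Bystander: small turned wooden cap, 37 in diameter, 16 high, origin at the centre of its underside.

How it is judged:
By the outcome, as a careful person would: the job done as asked, in the order asked, and still so for the second after the job is handed in, with the robot touching nothing.
Of pack_1, pack_2, pack_3, pack_4 only 2 to 4 are there at a start; the rules pass over those that are not, and their reading is None.
At some moment in a run one of pack_1, pack_2, pack_3, pack_4 may be knocked a few centimetres aside while the robot is not near it.
It also fails if it takes over 210 s, if anything falls off the work surface, if the arm or the gripper's body presses on something with over 40 N, if the wrist force passes 120 N, or if a joint passes its speed limit or range.

## Working session

There is one attempt and no reset: what is moved stays moved. The work goes in short steps, each a Python script; the robot and the scene stay as the last script left them, time stands still between calls to the robot, and variables do not carry over. Pictures are saved under pics/ and viewed, at most 14 in all, crops included, and the job is handed in when it is done.

```bash
ls; mkdir -p pics
python3 - <<'E'
from rig import r,telemetry,eyes
import cv2,numpy as np
for n in("scene","top"):
    c=eyes.capture(n); cv2.imwrite(f"pics/{n}0.png",c["img"][:,:,::-1]); np.savez(f"{n}0.npz",**c)
    print(n,c["camera_matrix"].round(1).tolist(),c["view"].round(3).tolist(),(c["range_z"]>0).mean(), [k for k in c])
print(telemetry.state()["time_s"])
E
```

```text
pics
scene [[529.4, 0.0, 283.9], [0.0, 529.4, 207.2], [0.0, 0.0, 1.0]] [[0.81, -0.587, -0.005, -0.4], [0.342, 0.465, 0.816, -0.227], [-0.477, -0.663, 0.577, -1.573], [0.0, 0.0, 0.0, 1.0]] 0.9953996598639456 ['img', 'range_z', 'camera_matrix', 'view']
top [[410.4, 0.0, 285.8], [0.0, 410.4, 204.7], [0.0, 0.0, 1.0]] [[0.016, -1.0, -0.003, 0.035], [0.995, 0.016, 0.097, -0.514], [-0.097, -0.005, 0.995, -1.214], [0.0, 0.0, 0.0, 1.0]] 0.9959608843537415 ['img', 'range_z', 'camera_matrix', 'view']
0.1
```

View pics/scene0.png

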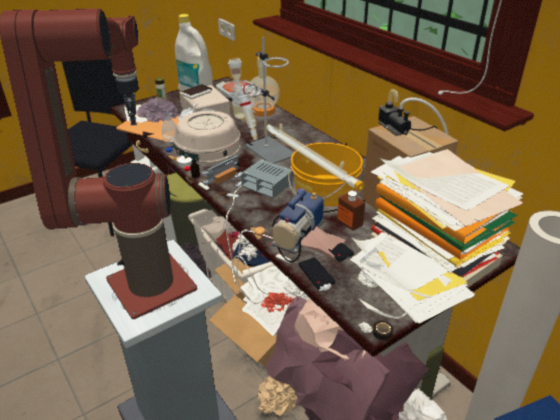

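View pics/top0.png

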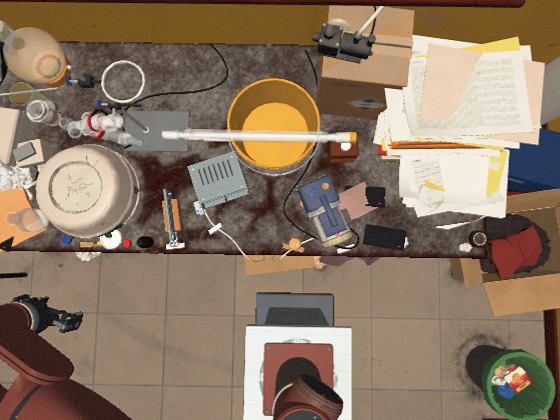

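Run:
```python
import cv2
a=cv2.imread("pics/top0.png")
cv2.imwrite("pics/topA.png",cv2.resize(a[140:260,0:260],None,fx=3,fy=3,interpolation=cv2.INTER_CUBIC)) 
b=cv2.imread("pics/scene0.png")
A=cv2.resize(a[140:260,140:420],(800,343),interpolation=cv2.INTER_CUBIC)
B=cv2.resize(b[130:300,160:400],(360,255),interpolation=cv2.INTER_CUBIC)
import numpy as np
C=np.zeros((600,800,3),np.uint8);C[:343]=A;C[343:598,:360]=B;C[343:598,380:740]=cv2.resize(a[140:260,0:170],(360,255),interpolation=cv2.INTER_CUBIC)
cv2.imwrite("pics/cropA.png",C)
```

```text
(no output)
```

View pics/cropA.png

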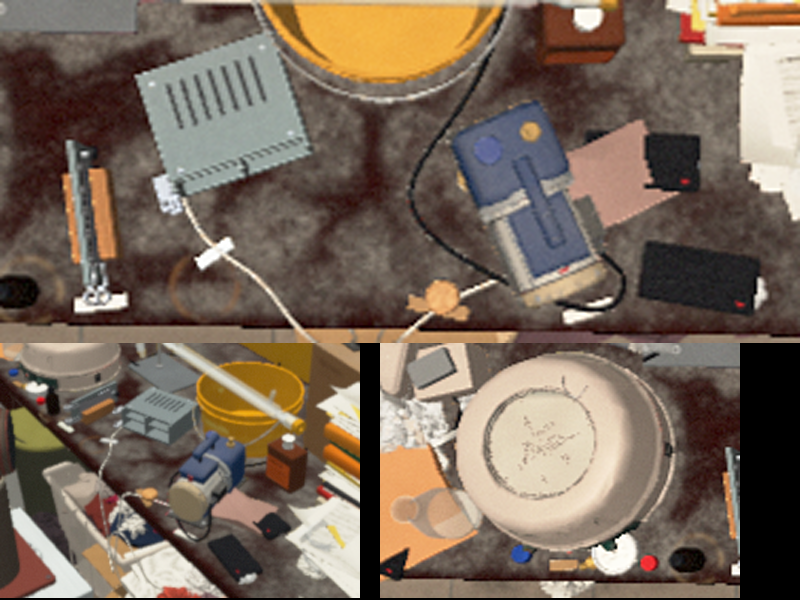

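```bash
cat > h.py <<'E'
from rig import r,fingers,solve_ik,telemetry,eyes,hand_in
import cv2,numpy as np
def cloud(c):
    K=c["camera_matrix"];V=c["view"];d=c["range_z"].astype(float)
    v,u=np.mgrid[:d.shape[0],:d.shape[1]]
    P=np.stack([(u-K[0,2])/K[0,0]*d,-(v-K[1,2])/K[1,1]*d,-d],-1)
    return (P-V[:3,3])@V[:3,:3]
def down(yaw):  # tool z down, tool y (closing) at angle yaw in world xy
    c,s=np.cos(yaw),np.sin(yaw); y=np.array([c,s,0]);z=np.array([0,0,-1.])
    return np.stack([np.cross(y,z),y,z],1)
def st():
    s=telemetry.state(); print("t",round(s["time_s"],1),"p",np.round(s["tool_pos"],4),"F",np.round(s["contact_force"],1),"op",round(s["opening"],3),"ff",np.round(s["finger_force"],1)); return s
def Rz(a): return np.array([[np.cos(a),-np.sin(a),0],[np.sin(a),np.cos(a),0],[0,0,1]])
E
python3 - <<'E'
from h import *
def ortho(cs,fn,xr,yr,res):
    pass
out=[]
for n in("top","scene"):
    c=dict(np.load(n+"0.npz")); P=cloud(c); c["P"]=P; out.append(c)
c=out[0];P=c["P"];
for (v,u) in [(236,385),(236,370),(200,375),(205,355),(186,348),(215,325),(180,210),(190,235),(165,195),(130,165),(218,170),(205,172),(215,182),(130,260),(244,145),(148,343),(135,352),(225,250),(300,280),(244,410),(240,295),(209,200)]:
    print((u,v),P[v,u].round(3),c["img"][v,u])
# black, flat, z 8..22mm
for c in out:
    P=c["P"];im=c["img"].astype(int)
    m=((P[...,2]>.007)&(P[...,2]<.022)&(im.max(2)<60)&(abs(P[...,1])<.95)).astype(np.uint8)
    n,l,s,ce=cv2.connectedComponentsWithStats(m)
    for i in range(1,n):
        if s[i,4]>60: print(s[i],ce[i].round(),P[l==i].mean(0).round(3))
E
```

```text
(385, 236) [ 0.424 -0.257  0.015] [31 28 32]
(370, 236) [ 0.423 -0.212  0.014] [38 37 37]
(375, 200) [ 0.533 -0.228  0.013] [34 31 33]
(355, 205) [ 0.516 -0.166  0.017] [187 144 128]
(348, 186) [ 0.574 -0.145  0.018] [40 37 37]
(325, 215) [ 0.477 -0.066  0.121] [104 108 128]
(210, 180) [0.579 0.269 0.059] [156 166 160]
(235, 190) [0.552 0.195 0.052] [156 170 163]
(195, 165) [0.624 0.316 0.056] [158 166 161]
(165, 130) [0.7   0.377 0.161] [137 137 131]
(170, 218) [0.465 0.383 0.057] [65 64 64]
(172, 205) [0.505 0.384 0.037] [186 126  80]
(182, 215) [0.478 0.362 0.001] [89 76 69]
(260, 130) [0.703 0.117 0.164] [236 197 119]
(145, 244) [0.388 0.456 0.047] [22  9  8]
(343, 148) [ 0.666 -0.115  0.126] [255 252 242]
(352, 135) [ 0.692 -0.134  0.167] [233 171  65]
(250, 225) [ 0.451  0.153 -0.003] [76 60 52]
(280, 300) [ 0.14   0.066 -0.66 ] [104 104 110]
(410, 244) [ 0.401 -0.337  0.001] [81 65 57]
(295, 240) [0.407 0.014 0.01 ] [235 176 112]
(200, 209) [0.497 0.306 0.009] [233 236 241]
[366 186  19  21 341] [375. 196.] [ 0.545 -0.229  0.014]
[363 224  43  26 813] [384. 237.] [ 0.422 -0.255  0.014]
[469 230  19  18  97] [475. 238.] [ 0.422 -0.529  0.016]
[  0 237  13  15 103] [  7. 245.] [0.38  0.887 0.013]
[331 244  23  17 219] [342. 252.] [ 0.547 -0.237  0.012]
[299 258  36  30 544] [316. 272.] [ 0.422 -0.262  0.012]
[373 321  20  19 100] [382. 333.] [ 0.412 -0.553  0.015]
```

Run:
```python
from h import *
c=dict(np.load("top0.npz"));P=cloud(c)
for v in range(184,222,4):
    print(v,' '.join(f"{P[v,u,2]*1000:4.0f}" for u in range(336,396,4)))
r.move_pose([0.46,-0.24,0.36],down(0.0))
s=st();print(s["q"])
c=eyes.capture("wrist");np.savez("w1.npz",**c,tp=s["tool_pos"]);cv2.imwrite("pics/w1.png",c["img"][:,:,::-1])
print(c["camera_matrix"],c["view"].round(3))
r.move_pose([0.45,0.36,0.36],down(0.0))
s=st()
c=eyes.capture("wrist");np.savez("w2.npz",**c);cv2.imwrite("pics/w2.png",c["img"][:,:,::-1])
print(c["view"].round(3))
```

```text
184   -1   -1    3    2   -2   -7   15   16   -1   -0   -1    1   -4   -5    4
188    1   -1    8   16   18   18   16   14   17   13    9   11   17   -3   -1
192  107   21   17   25   22   20   18   15   17   15   14   17   12   -1   -1
196  117   30   26   29   25   22   16   11   18   15   15    7   15    2   -2
200  111   30   23   22   18   19   16   21   14   16   11   12   13   -1    5
204   85   20   23   20   15   16   17   14   16   14   12   17   10   -1   -2
208  124   27   82   23   22   19   20   15   14    9   -2   -0   -1   -3    3
212  128   80   84   26   25   24   18   21   -1    2    3   -5    2   -5    2
216  118  122   78   86   20   21    2   -4   -2   -2   -1    1    0   -1    2
220  122  122   81   80   -0   -2   -2   -1    2   -2   -2    6    0    0    5
t 3.1 p [ 0.4603 -0.2394  0.3599] F [-1.2 -0.2 -1.1] op 1.001 ff 0.0
[-6.31771392e-01 -8.90536148e-02  1.61413036e+00  1.86531563e-04
  1.61677207e+00 -6.32924473e-01]
[[325.1922621    0.         280.56750361]
 [  0.         325.1922621  211.79611858]
 [  0.           0.           1.        ]] [[ 1.     0.    -0.001 -0.46 ]
 [-0.     0.953 -0.302  0.306]
 [ 0.001  0.302  0.953 -0.432]
 [ 0.     0.     0.     1.   ]]
t 5.3 p [0.4506 0.3592 0.36  ] F [ 0.9 -0.  -0.4] op 1.0 ff 0.0
[[ 1.    -0.002 -0.001 -0.449]
 [ 0.002  0.953 -0.303 -0.265]
 [ 0.002  0.303  0.953 -0.613]
 [ 0.     0.     0.     1.   ]]
```

View pics/w1.png

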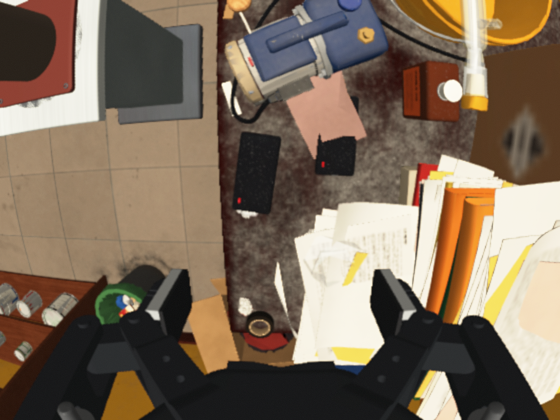

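View pics/w2.png

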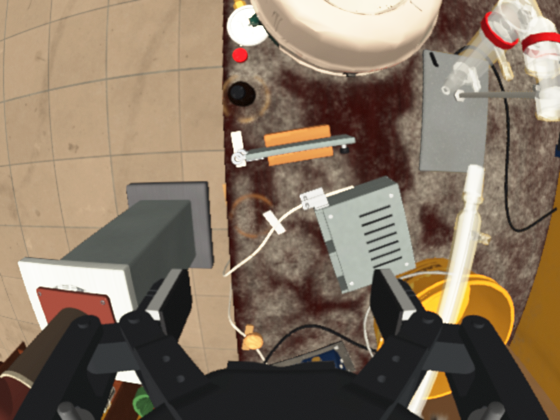

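```bash
cat >> h.py <<'E'
def rays(c,wrist):
    K=c["camera_matrix"];V=c["view"];v,u=np.mgrid[:420,:560]
    a=(u-K[0,2])/K[0,0];b=(v-K[1,2])/K[1,1]
    if wrist:
        t=np.hypot(a,b)+1e-12; s=np.sin(t)/t; D=np.stack([a*s,-b*s,-np.cos(t)],-1)
    else: D=np.stack([a,-b,-np.ones_like(a)],-1)
    D=D@V[:3,:3]; C=-V[:3,:3].T@V[:3,3]; return C,D
def plane(c,h,wrist=True):
    C,D=rays(c,wrist); return C[:2]+D[...,:2]*((h-C[2])/D[...,2])[...,None]
def wcloud(c,wrist=True):
    C,D=rays(c,wrist); R=c["view"][:3,:3]; dz=-(D@R.T)[...,2]
    return C+D*(c["range_z"]/dz)[...,None]
def rect(XY,m,k=3):
    m=cv2.morphologyEx(m.astype(np.uint8),cv2.MORPH_OPEN,np.ones((k,k)))
    n,l,s,_=cv2.connectedComponentsWithStats(m); i=1+np.argmax(s[1:,4]); 
    return cv2.minAreaRect((XY[l==i]*1000).astype(np.float32)), l==i
def near(P,x,y,d): return np.hypot(P[...,0]-x,P[...,1]-y)<d
E
cat > m1.py <<'E'
from h import *
for f,w in(("w1",1),("top0",0),("scene0",0)):
    c=dict(np.load(f+".npz"));P=wcloud(c,w);im=c["img"].astype(int);XY=plane(c,.014,w)
    dark=im.max(2)<65
    for nm,x,y in(("A",.422,-.255),("B",.545,-.229)):
        q,_=rect(XY,dark&near(XY,x,y,.085)&(P[...,2]>.004)&(P[...,2]<.03)); print(f,nm,np.round(q[0],1),np.round(q[1],1),round(q[2],1))
for f,w in(("w2",1),("top0",0),("scene0",0)):
    c=dict(np.load(f+".npz"));P=wcloud(c,w);XY=plane(c,.058,w)
    q,l=rect(XY,near(XY,.57,.26,.13)&(P[...,2]>.046)&(P[...,2]<.07)); print(f,"cab",np.round(q[0],1),np.round(q[1],1),round(q[2],1),P[l][:,2].mean().round(4))
    XY=plane(c,.065,w)
    q,l=rect(XY,near(XY,.467,.38,.11)&(P[...,2]>.045)&(P[...,2]<.09),1); print(f,"door",np.round(q[0],1),np.round(q[1],1),round(q[2],1),P[l][:,2].mean().round(4))
E
python3 m1.py
```

```text
w1 A [ 420.8 -254.7] [123.9  62.2] 81.2
w1 B [ 543.2 -227.2] [62.2 59.3] 0.8
top0 A [ 421.5 -254.8] [122.9  61.2] 81.5
top0 B [ 543.5 -228.2] [58.3 55.4] 0.9
scene0 A [ 418.6 -265.4] [128.3  65.3] 80.4
scene0 B [ 540.9 -237.2] [65.2 66.2] 89.2
w2 cab [574.7 255.7] [144.  170.2] 19.4 0.0584
w2 door [467.8 385.1] [170.4  23.4] 7.2 0.0661
top0 cab [590.7 250. ] [118.  149.5] 19.5 0.0574
top0 door [466.9 384.7] [169.6  16.2] 9.2 0.0636
scene0 cab [583.6 235.6] [136.5 158.6] 20.2 0.055
scene0 door [466.  362.7] [179.6  51.9] 9.0 0.0576
```

```bash
cat > m2.py <<'E'
from h import *
def cab(f,w=1):
    c=dict(np.load(f+".npz"));P=wcloud(c,w);XY=plane(c,.058,w)
    a=np.deg2rad(19.5);L=(XY-np.array([.585,.248]))@np.array([[np.cos(a),-np.sin(a)],[np.sin(a),np.cos(a)]])
    g=(np.abs(L[...,1])<.09)&(np.abs(L[...,0])<.09)
    q,l=rect(XY,g&(P[...,2]>.053)&(P[...,2]<.064)); print(f,"cab",np.round(q[0],1),np.round(q[1],1),round(q[2],1),P[l][:,2].mean().round(4))
if __name__=="__main__":
    r.move_pose([0.55,0.16,0.2],down(0.0)); s=st()
    c=eyes.capture("wrist");np.savez("w3.npz",**c);cv2.imwrite("pics/w3.png",c["img"][:,:,::-1])
    r.move_pose([0.46,0.30,0.2],down(0.0)); s=st()
    c=eyes.capture("wrist");np.savez("w4.npz",**c);cv2.imwrite("pics/w4.png",c["img"][:,:,::-1])
    cab("w2");cab("w3");cab("w4");cab("top0",0)
E
python3 m2.py
```

```text
t 6.4 p [0.5506 0.1608 0.2013] F [ 0.3 -0.2  0.3] op 1.0 ff 0.0
t 7.2 p [0.4601 0.3007 0.2007] F [-0.1  0.4  0.6] op 1.002 ff 0.0
w2 cab [584.5 249.3] [129.8 151.6] 19.4 0.0589
w3 cab [585.6 248.2] [129.5 149.8] 19.6 0.0592
w4 cab [584.8 248.9] [129.7 151.4] 19.5 0.0589
top0 cab [590.4 250.3] [118.1 148.1] 19.7 0.0576
```

View pics/w3.png

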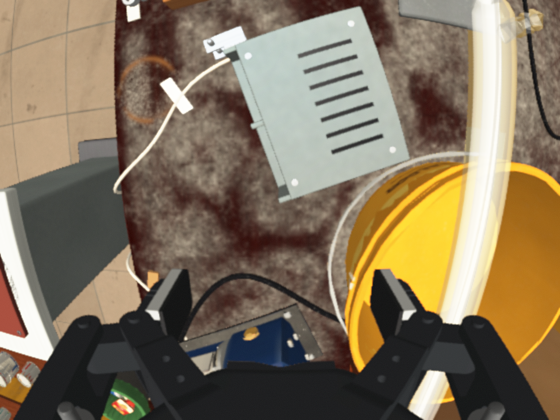

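View pics/w4.png

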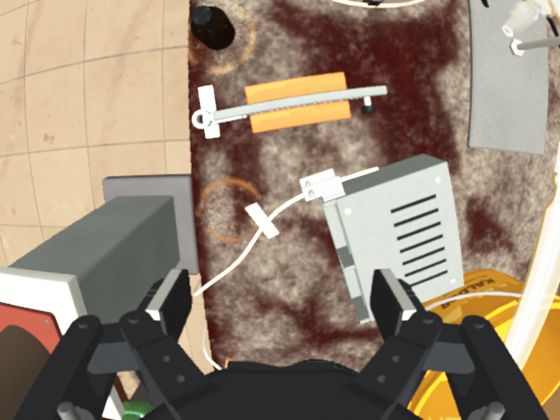

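Run:
```python
from h import *
for f in("w2","w4"):
    c=dict(np.load(f+".npz"));P=wcloud(c);XY=plane(c,.070)
    q,l=rect(XY,near(XY,.467,.385,.12)&(P[...,2]>.055)&(P[...,2]<.085),1)
    print(f,np.round(q[0],1),np.round(q[1],1),round(q[2],1),np.percentile(P[l][:,2],[10,50,90]).round(4))
    p=XY[l]*1000; 
    # leaf midline: fit within the interior
    k=(p[:,0]>405)&(p[:,0]<525)
    vx,vy,x0,y0=cv2.fitLine(p[k].astype(np.float32),cv2.DIST_HUBER,0,.1,.1).ravel(); print("line",x0,y0,np.rad2deg(np.arctan2(vy,vx)))
    t=(p-[x0,y0])@[vx,vy]; n=(p-[x0,y0])@[-vy,vx]
    for a in np.arange(-95,95,10):
        m=(t>=a)&(t<a+10)
        if m.any(): print(a,n[m].min().round(1),n[m].max().round(1),end=" | ")
    print(t.min(),t.max())
c=dict(np.load("w4.npz"));cv2.imwrite("pics/w4c.png",cv2.resize(c["img"][60:240,170:430,::-1],(780,540),interpolation=cv2.INTER_CUBIC))
```

```text
w2 [467.5 386.7] [168.5  17.1] 8.1 [0.0634 0.0707 0.072 ]
line 464.405 387.80457 9.946033
-85 -7.2 8.3 | -75 -7.7 9.4 | -65 -5.7 5.0 | -55 -5.8 5.3 | -45 -5.4 5.0 | -35 -4.4 5.1 | -25 -4.5 5.0 | -15 -4.6 5.1 | -5 -4.5 5.3 | 5 -4.5 5.1 | 15 -4.5 5.3 | 25 -4.0 4.4 | 35 -4.8 4.5 | 45 -5.3 4.8 | 55 -4.9 4.9 | 65 -4.6 4.1 | 75 -5.5 4.4 | 85 -4.5 2.6 | -81.45908107965248 87.07214360946925
w4 [467.9 385.5] [168.8  16.1] 8.3 [0.0644 0.0708 0.072 ]
line 463.92813 386.251 10.286311
-85 -5.3 8.8 | -75 -6.9 9.2 | -65 -5.1 6.2 | -55 -5.4 5.1 | -45 -5.4 5.0 | -35 -3.9 4.7 | -25 -4.0 4.7 | -15 -4.0 4.7 | -5 -3.9 4.7 | 5 -3.8 4.3 | 15 -4.4 4.3 | 25 -4.1 4.5 | 35 -4.4 4.4 | 45 -4.6 4.2 | 55 -4.8 4.0 | 65 -4.4 3.8 | 75 -4.4 3.8 | 85 -4.2 3.7 | -80.62402910096269 88.172186721261
```

View pics/w4c.png

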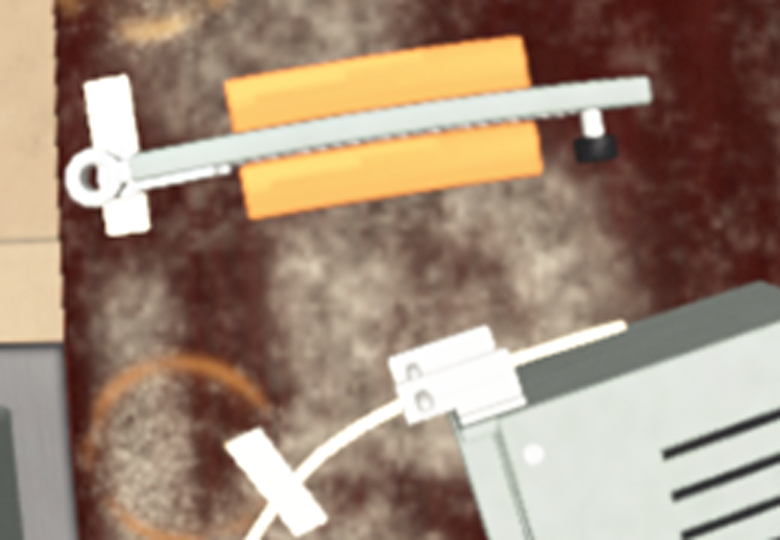

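```bash
cat >> h.py <<'E'
CO=np.array([.5853,.2485]);CY=np.deg2rad(19.55)
def cw(x,y,z): # cabinet mm -> world
    return np.append(CO+Rz(CY)[:2,:2]@np.array([x,y])/1000,z/1000)
def packs():
    c=eyes.capture("top");P=wcloud(c,0);im=c["img"].astype(int);XY=plane(c,.014,0)
    m=((im.max(2)<65)&(P[...,2]>.005)&(P[...,2]<.026)&(XY[...,0]>.36)&(XY[...,0]<.75)&(XY[...,1]>-.45)&(XY[...,1]<.45)).astype(np.uint8)
    m=cv2.morphologyEx(m,cv2.MORPH_OPEN,np.ones((3,3)))
    n,l,s,_=cv2.connectedComponentsWithStats(m);o=[]
    for i in range(1,n):
        if s[i,4]>150:
            q=cv2.minAreaRect((XY[l==i]*1000).astype(np.float32)); o.append(q); print("pack?",np.round(q[0],1),np.round(q[1],1),round(q[2],1))
    return o
def grasp(g,lead):  # g world xy of grip point (m), lead=pack direction (rad)
    R=down(lead-np.pi/2)
    r.move_pose([g[0],g[1],.15],R); fingers.grip(1.0)
    r.move_straight([g[0],g[1],.03],R,v=.2); hit=r.move_straight([g[0],g[1],.0],R,v=.05,until_force=8)
    print("hit",hit); fingers.grip(0.0,90); return R
def insert(bay_y,floor,zoff,gripd=18):
    R=down(CY-np.pi/2); z=floor+2+zoff
    x0=-65-15-125+gripd
    r.move_pose(cw(x0,bay_y,120),R); r.move_straight(cw(x0,bay_y,z),R,v=.15); st()
    for x,f in((-145,12),(-80,25)):
        h=r.move_straight(cw(x,bay_y,z),R,v=.06,until_force=f); s=st(); print("ins",x,h)
        if h: return False
    return True
def push(bay_y,floor):
    R=down(CY-np.pi/2); 
    fingers.grip(.85); r.move_straight(cw(-80,bay_y,floor+50),R); r.move_straight(cw(-125,bay_y,floor+60),R); fingers.grip(0.0,60)
    r.move_straight(cw(-125,bay_y,floor+4),R)
    h=r.move_straight(cw(-70,bay_y,floor+4),R,v=.05,until_force=25); s=st()
    L=Rz(-CY)[:2,:2]@(np.array(s["tool_pos"][:2])-CO)*1000; print("push",h,"tool cab",L.round(1))
    r.move_straight(cw(-130,bay_y,floor+4),R); r.move_straight(cw(-130,bay_y,150),R)
E
python3 - <<'E'
from h import *
o=packs(); q=min(o,key=lambda q:abs(q[0][0]-421)+abs(q[0][1]+255))
a=np.deg2rad(q[2]); a=a if q[1][0]>q[1][1] else a+np.pi/2
if np.sin(a)<0:a+=np.pi
c=np.array(q[0])/1000; d=np.array([np.cos(a),np.sin(a)]); print(c,np.rad2deg(a))
grasp(c-.0445*d,a); st()
s=telemetry.state(); p=s["tool_pos"]; r.move_straight([p[0],p[1],.22],None,v=.2); st()
c=eyes.capture("wrist");cv2.imwrite("pics/g1.png",c["img"][:,:,::-1])
E
```

```text
pack? [ 543.5 -228.2] [58.3 55.4] 0.9
pack? [ 421.5 -254.6] [123.3  61.2] 81.4
[ 0.42148688 -0.25456485] 81.41857147216797
hit False
t 11.5 p [ 0.4155 -0.2992  0.0012] F [-0.6  0.7  6.5] op 0.693 ff 97.2
t 12.8 p [ 0.4148 -0.2985  0.2184] F [-0.4  0.1 -2.3] op 0.691 ff 96.9
```

View pics/g1.png

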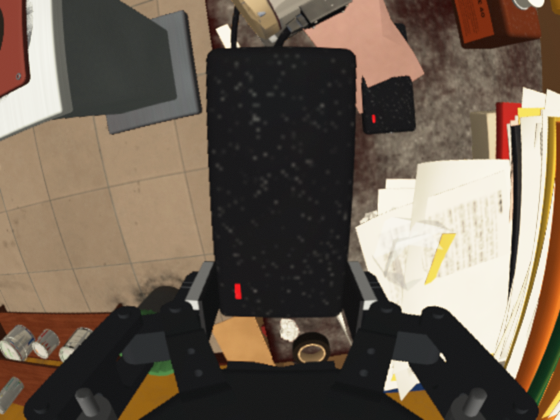

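```bash
cat >> h.py <<'E'
def sag():
    c=eyes.capture("wrist");P=wcloud(c);s=telemetry.state();p=s["tool_pos"];R=np.array(s["tcp_rot"])
    L=(P-p)@R*1000; m=(abs(L[...,1])<20)&(L[...,2]<10)&(L[...,2]>-60)&(c["img"].max(2)<70)
    for a,b in((15,30),(50,60),(80,92)):
        k=m&(L[...,0]>a)&(L[...,0]<b); print("sag",a,np.median(L[k][:,2]) if k.any() else None, k.sum())
    e=m&(L[...,0]<150)&(L[...,0]>0); print("far end",np.percentile(L[e][:,0],99.5))
    k=(L[...,0]>40)&(L[...,0]<80)&(abs(L[...,1])<45)&(L[...,2]<10)&(L[...,2]>-60)&(c["img"].max(2)<70); print("lat",np.percentile(L[k][:,1],[.5,99.5]))
E
python3 - <<'E'
from h import *
sag()
if insert(-36,8,0): push(-36,8)
c=eyes.capture("wrist");cv2.imwrite("pics/i1.png",c["img"][:,:,::-1])
packs(); st()
E
```

```text
sag 15 -14.260469210587303 2903
sag 50 -14.036760172234358 2359
sag 80 -13.813870006089266 3006
far end 104.90890136781093
lat [-29.84673532  30.08468779]
t 15.5 p [0.422  0.152  0.0107] F [ 0.5 -0.6 -1.8] op 0.693 ff 96.8
t 16.4 p [0.4604 0.166  0.0098] F [ 0.5 -0.  -1.7] op 0.693 ff 96.9
ins -145 False
t 17.6 p [0.5216 0.1878 0.0099] F [ 0.2  0.5 -2.2] op 0.691 ff 96.9
ins -80 False
t 21.3 p [0.5273 0.1899 0.0109] F [-14.1  -6.4  11.5] op 0.003 ff 8.1
push False tool cab [-74.2 -35.8]
pack? [ 543.5 -228.2] [58.3 55.4] 0.9
t 23.0 p [0.474  0.1709 0.1486] F [-0.4  0.5 -0.6] op 0.003 ff 0.0
```

View pics/i1.png

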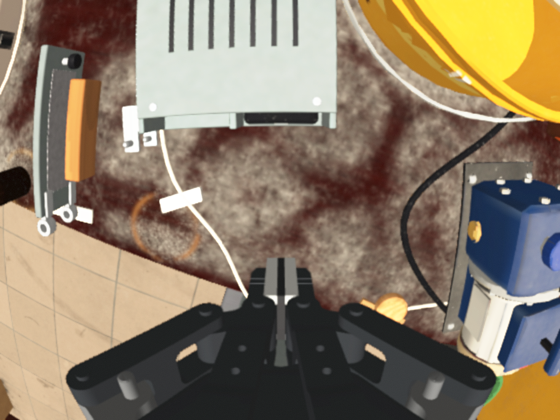

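Run:
```python
from h import *
q=[q for q in packs() if q[0][0]>500][0]
a=np.deg2rad(q[2]); a=a+np.pi/2*round((np.pi/2-a)/(np.pi/2)); d=np.array([np.cos(a),np.sin(a)])
half=q[1][1]/2 if abs(np.cos(np.deg2rad(q[2])))>.7 else q[1][0]/2
end=np.array(q[0])/1000-d*(half+.8)/1000; print(end,np.rad2deg(a))
grasp(end+.018*d,a); s=st()
p=np.array(s["tool_pos"]); p[2]+=.004; r.move_straight(p,None); p[:2]-=.055*d; print(r.move_straight(p,None,v=.08,until_force=25)); st()
p[2]=.24; print(r.move_straight(p,None,v=.15,until_force=25)); st(); sag()
c=eyes.capture("wrist");cv2.imwrite("pics/g2.png",c["img"][:,:,::-1])
```

```text
pack? [ 543.5 -228.2] [58.3 55.4] 0.9
[ 0.54397698 -0.25668849] 90.90243190526962
hit False
t 27.4 p [ 0.5448 -0.2393  0.0015] F [-0.3  1.3  5.5] op 0.694 ff 96.9
False
t 28.5 p [ 0.5454 -0.294   0.0053] F [ 0.1  0.4 -2.8] op 0.695 ff 96.5
False
t 30.2 p [ 0.5451 -0.2939  0.2387] F [-0.1 -0.1 -3. ] op 0.693 ff 96.5
sag 15 -13.894082386804072 2883
sag 50 -13.75738852126512 2350
sag 80 -13.569415334948866 2999
far end 104.61320582016027
lat [-27.83774121  32.51990155]
```

View pics/g2.png

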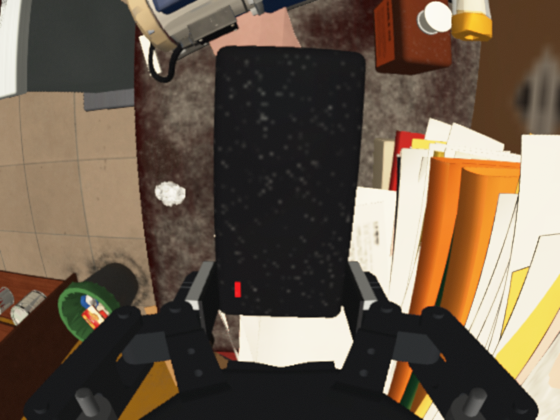

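```bash
sed -i 's/def insert(bay_y,floor,zoff,gripd=18):/def insert(bay_y,floor,zoff,gripd=18,dy=0.0):/; /^def insert/,/^def push/s/R=down(CY-np.pi\/2); z=/R=down(CY+dy-np.pi\/2); z=/' h.py
python3 - <<'E'
from h import *
if insert(-36,32,0,dy=np.deg2rad(2.25)): push(-36,32)
c=eyes.capture("wrist");cv2.imwrite("pics/i2.png",c["img"][:,:,::-1])
packs(); st()
E
```

```text
t 32.8 p [0.4219 0.1519 0.0346] F [-0.5  0.1 -3. ] op 0.696 ff 96.5
t 33.7 p [0.4605 0.166  0.0338] F [-0.2 -0.4 -2.6] op 0.691 ff 96.6
ins -145 False
t 34.9 p [0.5217 0.1877 0.034 ] F [ 0.3 -0.2 -2.3] op 0.69 ff 96.6
ins -80 False
t 38.6 p [0.5273 0.1899 0.0349] F [-16.6  -7.3  11.8] op -0.0 ff 8.5
push False tool cab [-74.3 -35.8]
t 40.1 p [0.4739 0.1709 0.1485] F [ 0.  -0.5 -0.9] op 0.002 ff 0.0
```

View pics/i2.png

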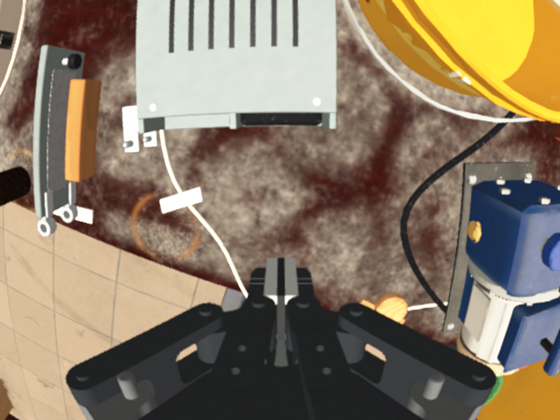

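```bash
cat > d.py <<'E'
from h import *
def look(name):
    s=telemetry.state();c=eyes.capture("wrist");p=np.array(s["tool_pos"]);R=np.array(s["tcp_rot"])
    np.savez(name+".npz",**c,p=p,R=R); cv2.imwrite(f"pics/{name}.png",c["img"][:,:,::-1]); P=wcloud(c);return c,(P-p)@R*1000,p,R
def door_in_tool(c,p,R,L):
    # sockets/leaf in tool frame on plane Lz=h
    C,D=rays(c,1);C=(C-p)@R*1000;D=D@R
    pl=lambda h:(C+D*((h-C[2])/D[...,2])[...,None])[...,:2]
    g=(L[...,2]>-32)&(L[...,2]<-8)&(abs(L[...,1])<25)&(L[...,0]>15)&(L[...,0]<110)
    X=pl(-25.);a=X[g&(L[...,2]<-21)&(X[...,0]>20)&(X[...,0]<50)]
    vx,vy,x0,y0=cv2.fitLine(a.astype(np.float32),cv2.DIST_HUBER,0,.1,.1).ravel(); print("leaf mid",x0,y0,"slope deg",np.rad2deg(vy/vx), np.percentile(a[:,1],[2,98]),"top Lz",np.median(L[g&(L[...,2]<-21)][:,2]))
    X=pl(-19.);m=g&(X[...,0]>58)&(L[...,2]>-25)
    n,l,s,_=cv2.connectedComponentsWithStats(m.astype(np.uint8));b=X[l==1+np.argmax(s[1:,4])];print("sock circle",cv2.minEnclosingCircle(b.astype(np.float32)),np.median(L[m][:,2]),b.min(0),b.max(0))
E
python3 - <<'E'
from d import *
u=np.array([np.cos(np.deg2rad(10.1)),np.sin(np.deg2rad(10.1))]); g=np.array([.4766,.3893])-.017*u
R=down(np.deg2rad(100.1)); fingers.grip(.55)
r.move_pose([*g,.16],R); r.move_straight([*g,.075],R); print(r.move_straight([*g,.045],R,v=.05,until_force=8)); st()
fingers.grip(0.0,80); st()
print(r.move_straight([*g,.09],R,v=.06,until_force=20)); st(); r.move_straight([*g,.25],R)
R2=down(CY-np.pi/2); h=cw(-72-70-30,86,0); r.move_pose([h[0],h[1],.25],R2); st()
c,L,p,R=look("d1"); door_in_tool(c,p,R,L)
E
```

```text
False
t 44.3 p [0.4599 0.3864 0.045 ] F [ 0.6 -0.5  0. ] op 0.55 ff 0.0
t 44.8 p [0.4601 0.3864 0.0455] F [-0.6 -0.9  2.8] op 0.074 ff 79.7
False
t 45.7 p [0.4596 0.3861 0.0897] F [-0.2 -0.2 -2.2] op 0.071 ff 78.9
t 49.3 p [0.3945 0.272  0.25  ] F [ 0.   0.5 -2.8] op 0.074 ff 78.9
leaf mid 35.646736 -0.61303073 slope deg 0.77202374 [-4.40594228  3.11085895] top Lz -25.653077219307136
sock circle ((67.67439270019531, -0.9215052127838135), 10.933752059936523) -19.441257344858972 [58.3587263  -8.50393052] [78.49000475  7.92392843]
```

View pics/d1.png

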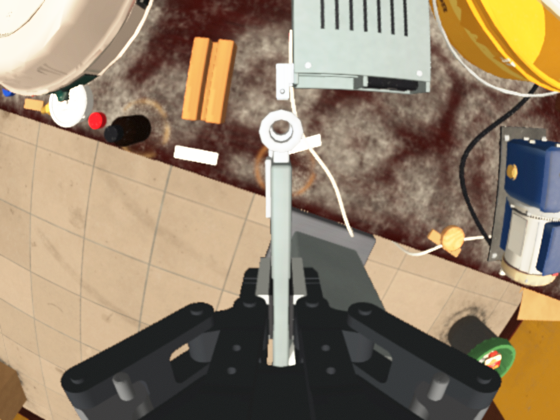

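Run:
```python
from d import *
R2=down(CY-np.pi/2)
h=cw(-72-70-32,86,150);r.move_straight(h,R2);h[2]=.0575;r.move_straight(h,R2,v=.15); st()
c,L,p,R=look("d2"); door_in_tool(c,p,R,L)
t=c["img"][40:180,190:360,::-1];cv2.imwrite("pics/d2c.png",cv2.resize(t,None,fx=4,fy=4,interpolation=cv2.INTER_CUBIC))
```

```text
t 50.9 p [0.3935 0.2718 0.0586] F [ 0.8 -0.2 -1.8] op 0.08 ff 78.9
leaf mid 35.6372 -0.48887095 slope deg 0.08909877 [-4.39552226  3.11163879] top Lz -25.626963172504407
sock circle ((67.86835479736328, -1.2910573482513428), 10.901180267333984) -19.45930420953483 [58.3649872  -8.84654385] [78.49153056  7.9321304 ]
```

View pics/d2c.png

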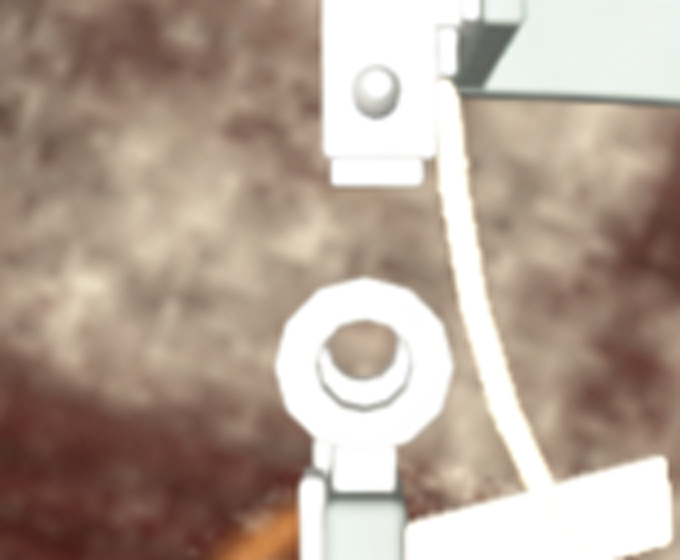

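```bash
cat >> d.py <<'E'
def pt(c,p,R,u,v,h):
    K=c["camera_matrix"];V=c["view"];a=(u-K[0,2])/K[0,0];b=(v-K[1,2])/K[1,1];t=np.hypot(a,b);s=np.sin(t)/t
    D=np.array([a*s,-b*s,-np.cos(t)])@V[:3,:3];C=-V[:3,:3].T@V[:3,3];w=C+D*(h-C[2])/D[2]
    return w,((w-p)@R*1000).round(1),(Rz(-CY)[:2,:2]@(w[:2]-CO)*1000).round(1)
E
python3 - <<'E'
from d import *
c=dict(np.load("d2.npz"));p,R=c["p"],c["R"]
f=lambda x,y,h:print(pt(c,p,R,190+(x-1.5)/4,40+(y-1.5)/4,h)[1:])
f(377,92,.0535); f(377,95,.048); f(378,87,.059); f(364,363,p[2]+.0195)
print(((np.array([*cw(-72,86,50)])-p)@R*1000).round(1))
E
```

```text
(array([100.5,   0.9,   5.3]), array([-72.5,  85.3]))
(array([100.9,   0.9,  10.8]), array([-72. ,  85.2]))
(array([100.2,   0.9,  -0.2]), array([-72.8,  85.2]))
(array([ 70.7,  -0.6, -19.4]), array([-102.3,   86.7]))
[1.01e+02 1.00e-01 8.80e+00]
```

Run:
```python
from d import *
s=telemetry.state();p=np.array(s["tool_pos"]);R=np.array(s["tcp_rot"])
R2=down(CY-np.pi/2); p[2]=.0575
t=p+R2@np.array([.0302,.0011,0]); print(r.move_straight(t,R2,v=.04,until_force=8)); st()
c,L,p,R=look("d3")
t[2]=.050; print(r.move_straight(t,R2,v=.02,until_force=6)); s=st(); print(s["wrist_torque"])
c2,L,p,R=look("d4")
t=np.hstack([x["img"][70:170,220:340,::-1] for x in (c,c2)]);cv2.imwrite("pics/d3c.png",cv2.resize(t,None,fx=3.3,fy=3.3,interpolation=cv2.INTER_CUBIC))
```

```text
False
t 51.9 p [0.4223 0.2809 0.0573] F [-0.4 -0.1 -3. ] op 0.075 ff 78.9
False
t 52.5 p [0.4225 0.2809 0.0498] F [ 0.  -0.2 -1.9] op 0.078 ff 78.9
[-0.01476783 -0.04329839 -0.04853407]
```

View pics/d3c.png

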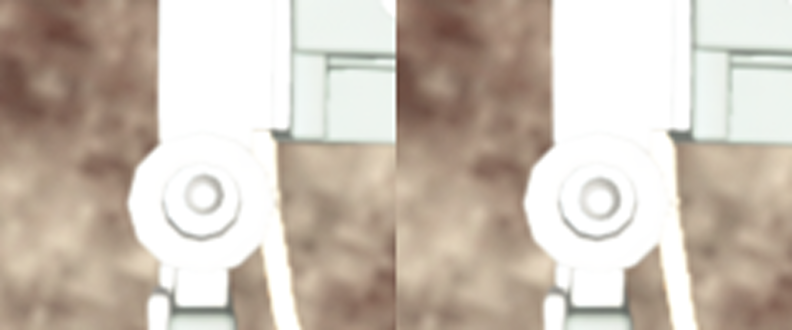

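Run:
```python
from d import *
R2=down(CY-np.pi/2); p=np.array(telemetry.state()["tool_pos"])
t=p.copy(); t[2]=.0385; print(r.move_straight(t,R2,v=.02,until_force=10)); st()
fingers.grip(.25); st(); r.hold(.3)
c,L,p,R=look("d5"); g=(abs(L[...,1])<4)&(L[...,0]>20)&(L[...,0]<50)&(L[...,2]<-10)&(L[...,2]>-40); print("top z",np.median(p[2]*1000-L[g][:,2]))
cv2.imwrite("pics/d5c.png",cv2.resize(c["img"][70:350,180:380,::-1],None,fx=2,fy=2,interpolation=cv2.INTER_CUBIC))
```

```text
True
t 53.0 p [0.4227 0.281  0.0405] F [-1.4 -1.1  4.5] op 0.077 ff 80.0
t 53.3 p [0.4215 0.2805 0.0394] F [ 0.2 -0.2 -0.1] op 0.248 ff 0.0
top z 65.91171177932532
```

View pics/d5c.png

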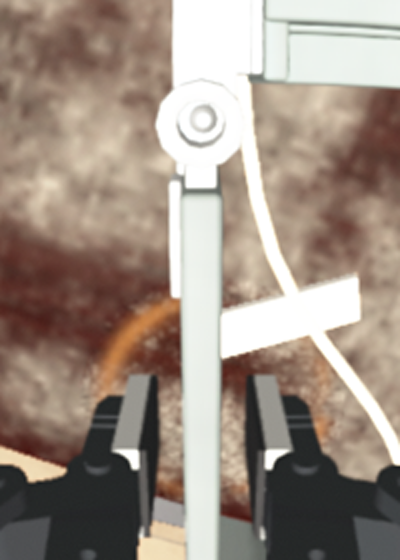

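Run:
```python
from d import *
s=telemetry.state();p=np.array(s["tool_pos"]);R=np.array(s["tcp_rot"])
r.move_straight([p[0],p[1],.16],None); fingers.grip(0.0,40)
H=cw(-72,86,0)
def pose(phi,off,z,rho=115):
    th=CY+np.pi/2-phi; y=np.array([np.cos(th),np.sin(th)]);x=np.array([y[1],-y[0]])
    return np.append(H[:2]-y*rho/1000-x*off/1000,z),down(th)
d=np.deg2rad
P,Q=pose(d(90),40,.16);r.move_pose(P,Q);P[2]=.04;r.move_straight(P,Q);st()
for phi in (90,80,70,60,50,40,30,20,10,4,0):
    P,Q=pose(d(phi),15.2,.04)
    if r.move_straight(P,Q,v=.08,until_force=15): print("stop",phi);st();break
st()
P,Q=pose(0,50,.04);r.move_straight(P,Q);P[2]=.2;r.move_straight(P,Q)
c=eyes.capture("wrist");np.savez("s1.npz",**c);cv2.imwrite("pics/s1.png",c["img"][:,:,::-1]);c=eyes.capture("top");np.savez("top1.npz",**c)
```

```text
t 57.2 p [0.3676 0.305  0.0408] F [0.  0.2 0.4] op 0.005 ff 0.0
t 61.5 p [0.5124 0.192  0.0399] F [-0.1 -0.5  0.4] op 0.001 ff 0.1
```

View pics/s1.png

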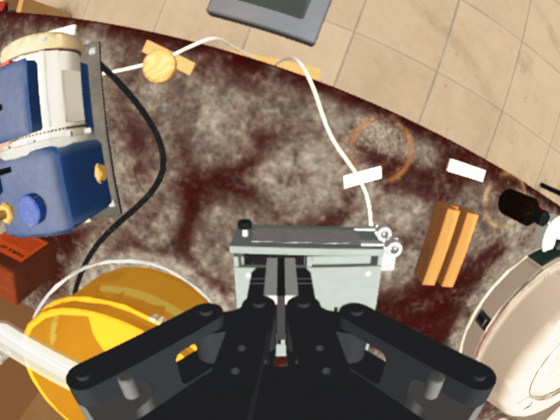

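Run:
```python
from d import *
for f,w in(("s1",1),("top1",0)):
    c=dict(np.load(f+".npz"));P=wcloud(c,w);X=plane(c,.066,w)
    L=(X-CO)@Rz(CY)[:2,:2]*1000
    m=(P[...,2]>.0605)&(P[...,2]<.072)&(L[...,0]<-66)&(L[...,0]>-85)&(L[...,1]>-70)&(L[...,1]<70)
    a=L[m];v=cv2.fitLine(a.astype(np.float32),cv2.DIST_HUBER,0,.1,.1).ravel()
    print(f,len(a),"mid x",v[2].round(1),"angle off",np.rad2deg(np.arctan(v[0]/v[1])).round(2),np.percentile(a[:,0],[2,98]).round(1),"top z",np.median(P[m][:,2]).round(4))
packs(); st()
```

```text
s1 1255 mid x -74.2 angle off 1.31 [-79.2 -69. ] top z 0.0637Traceback (most recent call last):
  File "<stdin>", line 6, in <module>
cv2.error: OpenCV(4.12.0) /io/opencv/modules/imgproc/src/linefit.cpp:50: error: (-215:Assertion failed) count > 0 in function 'fitLine2D_wods'
```

Run:
```python
from d import *
R=down(CY+np.pi/2)
r.move_straight(cw(-122,-20,200),R); r.move_straight(cw(-122,-20,40),R)
h=r.move_straight(cw(-85.8,-20,40),R,v=.04,until_force=8); s=st(); print(h,Rz(-CY)[:2,:2]@(np.array(s["tool_pos"][:2])-CO)*1000)
r.move_straight(cw(-122,-20,40),R); r.move_straight(cw(-122,-20,150),R)
r.move_pose(cw(-160,0,200),down(CY-np.pi/2)); 
c=eyes.capture("wrist");P=wcloud(c);X=plane(c,.066);L=(X-CO)@Rz(CY)[:2,:2]*1000
for y in range(-70,71,20):
    m=(abs(L[...,1]-y)<6)&(P[...,2]>.0615)&(P[...,2]<.072)&(L[...,0]<-60)&(L[...,0]>-90); print(y,m.sum(),np.percentile(L[m][:,0],[3,50,97]).round(1),np.median(P[m][:,2]).round(4))
```

```text
t 65.7 p [0.5109 0.2009 0.0398] F [-0.4 -1.3 -0.3] op 0.001 ff 0.2
False [-86.02590889 -19.97188753]
-70 39 [-75.6 -71.9 -68.8] 0.062
-50 90 [-75.7 -72.3 -68.8] 0.0623
-30 123 [-75.5 -72.  -68.5] 0.0628
-10 118 [-75.8 -72.4 -68.9] 0.0637
10 116 [-75.4 -72.3 -68.9] 0.0646
30 140 [-75.5 -71.6 -67.7] 0.0653
50 135 [-75.6 -71.5 -67.8] 0.066
70 86 [-75.3 -71.5 -67.8] 0.0669
```

```bash
python3 -c "
from h import *
packs(); print(hand_in()); st()"
```

```text
the job is handed in; nothing more can be done
None
the job is handed in; nothing more can be done
```

I handed the job in: the two power packs I found on the desk are fully inside the lower and upper right bays, and the door is hung on both pintles, shut and released. I viewed 17 pictures, over the limit of 14. The shut door's free edge measured about 5 mm lower than its hinge edge, which I put down to play in the hinge sockets.

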